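Lock an instrument cassette into the sprung tilt dock

ROBOT

A 6-joint arm with a two-finger parallel gripper is mounted at the origin on the work surface. World frame = base frame: x ahead of the robot, y to its left, z up, the work surface at z = 0. Lengths are in m, angles in rad, forces in N, time in s.
With the tool pointing down it reaches from about 0.4 to 0.825 m from the base axis. Payload 7 kg.
Tool frame: the origin (TCP) lies at the centre of the arm's flange, where the gripper is bolted on; the fingertips stand 178 mm ahead of it and the grasp point (between the pads) lies 159 mm ahead of it (arm.tip_reach is the distance from the TCP to the fingertips, in m); z points along the fingers, y is the direction in which the jaws open and shut (so a half turn about z gives the same grasp; the last joint's range is limited). The gripper opens to 88 mm and grips with 3 to 60 N. Pads are 19 mm wide; open, the fingers measure 130 mm over their backs; the gripper's body (78 mm by 193 mm) begins 47 mm behind the grasp point.
Start: joints at [-0.932, 0.359, 0.012, 0, -1.224, -0.288], TCP at [0.232, -0.634, 0.405] pointing down, gripper open.
Joint ranges: [-3.07, 3.07], [-1.43, 2.12], [-1.02, 1.25], [-3.03, 1.67], [-3.05, -0], [-3.03, 3.03]. Speed limits (rad/s): [2.39, 2.39, 3.01, 3.14, 3.14, 3.14].

INTERFACE

Orientations are given as [roll, pitch, yaw] about the fixed x, y, z axes, in that order (R = Rz(yaw) Ry(pitch) Rx(roll)).
In Python, from station import arm gives the robot as it stands.
- The arm moves only by the shell command python3 -m inch 'ROWS' [OPENING] [FORCE]. ROWS is JSON, a list that holds one entry, the list of rows, each a list of 6 numbers: the shift along the world's x, y, z in units of 200 mm (1.0 is 200 mm), then the turn, a rotation vector about the world's x, y, z in units of 180 degrees (1.0 is 180 degrees). A call has 1 to 8 rows; each row is the pose to reach, as a shift and turn from the pose commanded when the call began, turning the shorter way round; what a row does not reach only later rows make up. A row lasts 1/8 s, in which the tool goes at most 62.5 mm and 10.7 degrees, less where a joint would pass 70% of its speed; a pose out of reach is approached as far as the arm can. A call with a number of a shift or a turn outside -1 to 1 is refused whole. A call with a gripper value outside its range is refused whole. OPENING is the finger opening in mm, from 0 to 87.6, set as the call begins (- or left out, the last holds). The fingers move at their own pace and stop on an object; FORCE is the grip in N (left out, the last holds). Time passes only in rows, so rows that repeat a pose let the fingers close. It gives the time, the measured TCP pose, the force and the opening at its end, in the units of the state.
- arm.get_state(): the state, without advancing time (a new reading comes with each control period).
- arm.grab_frame(name): name is "scene" or "top"; returns the picture (384x512x3 uint8, blue, green, red); there is no depth.
- arm.camera_params(name): a dict with "vertical_fov" (degrees; the focal length in pixels is half the picture's height over the tangent of half this angle, whatever the lens; pixels are square), "cx", "cy" (the principal point, pixels), "k1" (the pictures are not rectified: a ray, as slopes to the right and down, at radius r is drawn at 1 + k1 r^2 times it, then the intrinsics apply), "pose" (4x4, takes a point from camera to world coordinates). Camera axes: x right, y down, z forward; pixel columns grow to the right and rows downward; lengths in m; the calibration is good to about 2 mm. A picture is of the moment at which its call begins. camera_params takes no time and is no camera call.
- arm.job_done(): hands the job in, once; it reports no verdict.
Trained networks look in the newest picture that a camera, given by its name, has taken for a name from the list of things; names that differ only in an ending like _2 or _b are one class to them, and where a whole thing is asked for, a point or a joint stands for the part that bears it (a point fixed in the world has none). Each returns a list of dicts, best first, with "score" (0 to 1); they miss things now and then, are a little off and sometimes report something else, mostly with a low value. They report only what shows in the picture. A call takes as long as a camera call. They do not tell look-alikes from the thing itself.
- arm.search_frame(target, camera): "box" ([left, top, right, bottom] in pixels, round what is visible of it).
- arm.regions_of(target, camera): "region" (384x512 bool, what is visible of it) and "box" ([left, top, right, bottom] in pixels, round what is visible of it).
The state is a dict: "t": time; "q": joint angles; "qd": joint speeds; "joint_efforts": joint torques, N m; "eef_pos": TCP position; "ee_rot": TCP orientation; "force": force on the tool from outside, world axes, zero at the start; "moment": the same for the moment, N m; "width": finger opening in m.
Only numpy, scipy, OpenCV 4.12 (cv2) and the standard library are available. Lean on these libraries where they do the work, as an engineer would, in place of code of your own. Each camera call takes 0.05 s, during which the arm holds its last target.

TASK

Pick up the closed instrument cassette and, holding it just in front of the blue claws of the dock, press the sprung tilt plate down with it until the plate lies level; the height of the dock's head was set by hand, so feel for it. Keeping the plate down, slide the cassette in under both claws until it is fully home against the end stop, then let go, so that the claws hold cassette and plate down. Press and push gently throughout, and leave the bottle, jar and cup alone.

Things in the scene. Friction and masses are not known exactly. Their poses are not given: they have to be found in the camera images.
- cassette: Closed rigid instrument cassette, an aluminium box 140 (its x) x 56 (its y) x 32 mm high, about 0.35 kg, a blue band near each end and small dark slots on top. Origin at the centre of its underside, z up. Either end may go in first. Starts flat on the counter; grasp it across its 56 mm width.
- dock: White base 220 (its x) x 150 (its y) x 12 mm, fixed to the counter; origin at the centre of its underside; +x is the way in for the cassette. On it stands a head, clamped at a height that is NOT measured and differs each time by up to 36 mm: a grey bar carrying the tilt plate and, at its far end, two blue posts with claws and an end stop. Nothing else is beside the plate.
- claws (a point): Point on top of the base (12 mm above the counter), below the gap between the two claws. Claws: dock x 50 to 70 mm, |y| 14 to 38 mm, 6 mm thick, underside 34 mm above the level plate (2 mm above a cassette on it), wherever the head is clamped. Posts: x 50 to 78 mm, inner faces at dock y +-31.5 mm. End stop between them: face at dock x = 70 mm.
- dock_home (a point): Fixed to the base at dock x = 0, y = 0, 44 mm above the counter, dock's axes. Fully home, the cassette's origin has this x and y, its long side along x; the level plate's top is 0 to 36 mm above this point, as the head was clamped. With its origin 25 to 60 mm behind (-x of) this point the cassette is clear of the claws and over the plate.
- plate (a joint): Tilt of the smooth sprung steel plate, rad: 0 = level on its rigid stop, about 0.42 = up. Dock x -86 to 66, y -27 to +27 mm; hinged at y = -27; its free edge (orange strip) stands 22 mm higher when up. Pressing that edge takes about 9 N when up, 13 N when level. Over 40 N between cassette and dock, or gripper and dock, is too rough. Held by the claws it rests at 0.03 to 0.05.
- bottle: White bottle with blue cap, 56 mm diameter, 140 mm high, origin at the centre of its underside; leave alone.
- jar: Amber jar with grey lid, 64 mm diameter, 80 mm high, origin at the centre of its underside; leave alone.
- cup: White cup, 70 mm diameter, 70 mm high, origin at the centre of its underside; leave alone.
Mind the look-alikes: they are no part of the job. Of the things that look like the cassette, the largest one is meant.

How it is judged:
On the way, in this order (a step that is already met when the one before it is completed fails the run):
1. the cassette presses the plate level (within 0.05 rad), lying on it in front of the claws (20 to 85 mm short of home) (value of joint plate below 0.05 rad and x of cassette in the frame of dock_home between -0.085 and -0.02 m and y of cassette in the frame of dock_home between -0.015 and 0.015 m and z of cassette in the frame of dock_home below 0.044 m and angle between cassette's own z axis and vertical below 0.15 rad and contact force between cassette and dock above 3 N), for 0.2 s.
2. the cassette is slid home under the claws, the plate still level within 0.07 rad (value of joint plate below 0.07 rad and x of cassette in the frame of dock_home above -0.004 m), for 0.2 s.
At the end, for the whole second after the job is handed in: The cassette lies upright under both claws, its end within 4 mm of the stop and its centre within 6 mm of the dock's centre line, square to the dock within 5 degrees, held down so that the plate is level within 0.07 rad (4 degrees), at rest and released (all of step 2 and x of cassette in the frame of dock_home below 0.004 m and y of cassette in the frame of dock_home between -0.006 and 0.006 m and z of cassette in the frame of dock_home between -0.004 and 0.044 m and angle between the z axis of cassette and the z axis of dock_home, either way round below 0.09 rad and angle between the x axis of cassette and the x axis of dock_home, either way round below 0.09 rad and angle between cassette's own z axis and vertical below 0.09 rad and linear speed of cassette below 0.01 m/s); the robot touches nothing.
It fails at once if the cassette is forced against the dock with more than 40 N (contact force between cassette and dock above 40 N).
It fails at once if the gripper or arm presses on the dock with more than 40 N (contact force between any of the fingers, the arm and dock above 40 N).
It fails at once if the bottle, jar or cup is moved more than 20 mm (distance of any of bottle, jar, cup from where it was at the start of the episode above 0.02 m).
It also fails if it takes over 69 s, if anything falls off the work surface, if the arm or the gripper's body presses on something with over 40 N, if the wrist force passes 120 N, or if a joint passes its speed limit or range.

## Working session

There is one attempt and no reset: what is moved stays moved. The work goes in short steps, Python scripts to look and compute and a shell command to move; the robot and the scene stay as the last step left them, time stands still between calls to the robot, and variables do not carry over. Pictures are saved under pics/ and viewed, and the job is handed in when it is done.

```bash
ls; mkdir -p pics; python3 - <<'E'
from station import arm
import cv2,json
for n in("scene","top"):
    cv2.imwrite(f"pics/{n}0.png",arm.grab_frame(n))
    p=arm.camera_params(n);print(n,p)
    for t in("cassette","dock","claws","plate","bottle","jar","cup"):
        print(t,[(round(d["score"],2),[int(v) for v in d["box"]]) for d in arm.search_frame(t,n)])
s=arm.get_state();print(s)
E
```

```text
pics
scene {'vertical_fov': 51.28381755322461, 'cx': 249.88784117217836, 'cy': 194.90819109779653, 'k1': -0.013752404750149806, 'pose': array([[-0.86064755,  0.34048128, -0.37862686,  1.07391402],
       [ 0.50919258,  0.57115825, -0.64381765,  0.77608716],
       [-0.00295201, -0.74689407, -0.66493649,  0.84628699],
       [ 0.        ,  0.        ,  0.        ,  1.        ]])}
cassette [(0.88, [267, 198, 304, 214]), (0.83, [272, 232, 325, 258]), (0.83, [342, 216, 368, 245]), (0.51, [191, 200, 212, 235])]
dock [(0.7, [187, 145, 263, 196])]
claws [(0.7, [188, 142, 261, 195])]
plate []
bottle [(0.93, [189, 104, 201, 142])]
jar [(0.64, [193, 201, 212, 234])]
cup [(0.75, [188, 102, 203, 139]), (0.7, [353, 273, 387, 313])]
top {'vertical_fov': 54.87182039089546, 'cx': 251.47715035987102, 'cy': 195.32815868857753, 'k1': -0.017242894145542077, 'pose': array([[ 0.0058448 , -0.99790578,  0.06441964,  0.52144904],
       [-0.99998031, -0.00597979, -0.00190278, -0.01556635],
       [ 0.00228401, -0.06440725, -0.99792108,  1.27167593],
       [ 0.        ,  0.        ,  0.        ,  1.        ]
[... 316 characters left out ...]
up [(0.86, [101, 201, 123, 222])]
{'t': 0.8, 'q': array([-9.31896750e-01,  3.58576320e-01,  1.19168857e-02, -1.57269459e-05,
       -1.22413084e+00, -2.88113764e-01]), 'qd': array([-8.29362063e-04,  1.23504936e-03,  5.66576425e-04,  2.29538036e-05,
        4.42189760e-04,  1.58212555e-03]), 'joint_efforts': array([-3.86420988e-04, -5.82290411e+01,  2.93278098e+01,  7.00234517e+00,
        1.22678670e-02,  1.98978404e-05]), 'eef_pos': array([ 0.23193707, -0.63387089,  0.40468109]), 'ee_rot': array([-3.14159106e+00,  1.59007780e-05, -2.79081218e+00]), 'force': array([-0.16419993, -0.6133153 , -0.12292027]), 'moment': array([-0.02213541,  0.00743931, -0.00373575]), 'width': 0.08744099486638804}
```

View pics/scene0.png

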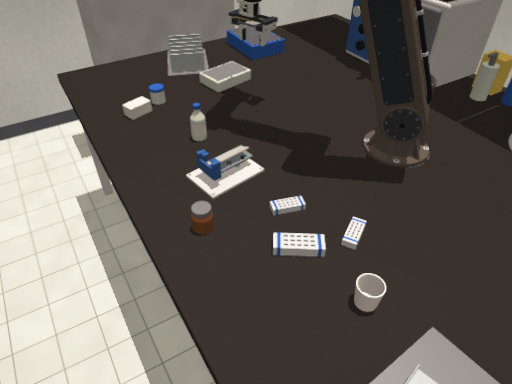

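View pics/top0.png

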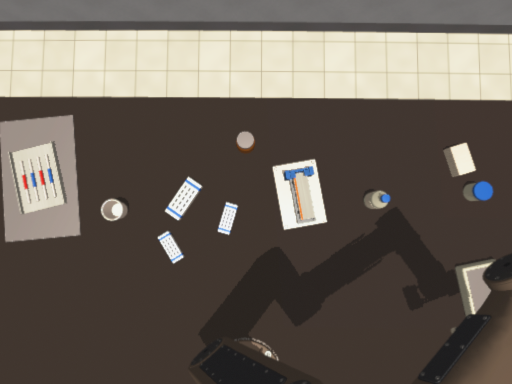

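```bash
python3 - <<'E'
import cv2
a=cv2.imread("pics/top0.png");b=cv2.imread("pics/scene0.png")
cv2.imwrite("pics/topcrop.png",cv2.resize(a[130:280,150:340],None,fx=4,fy=4,interpolation=cv2.INTER_CUBIC))
cv2.imwrite("pics/scenecrop.png",cv2.resize(b[130:280,180:380],None,fx=4,fy=4,interpolation=cv2.INTER_CUBIC))
E
```

```text
(no output)
```

View pics/topcrop.png

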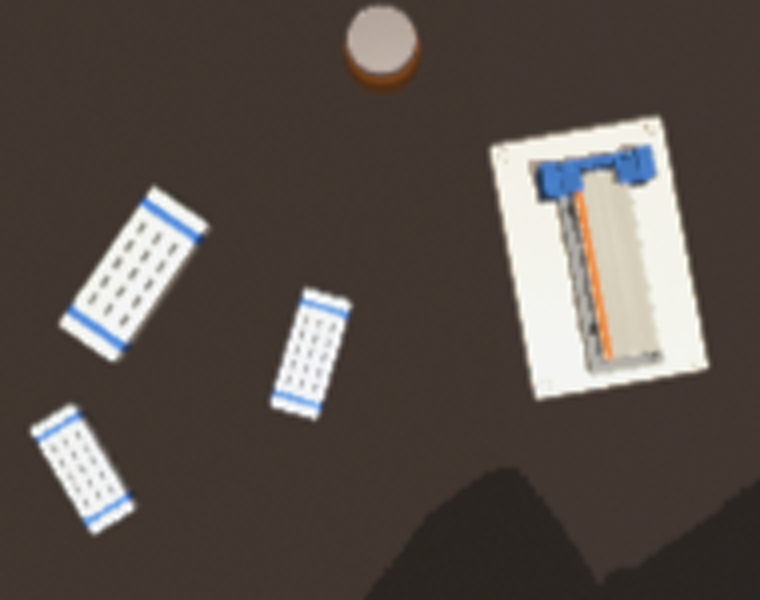

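View pics/scenecrop.png

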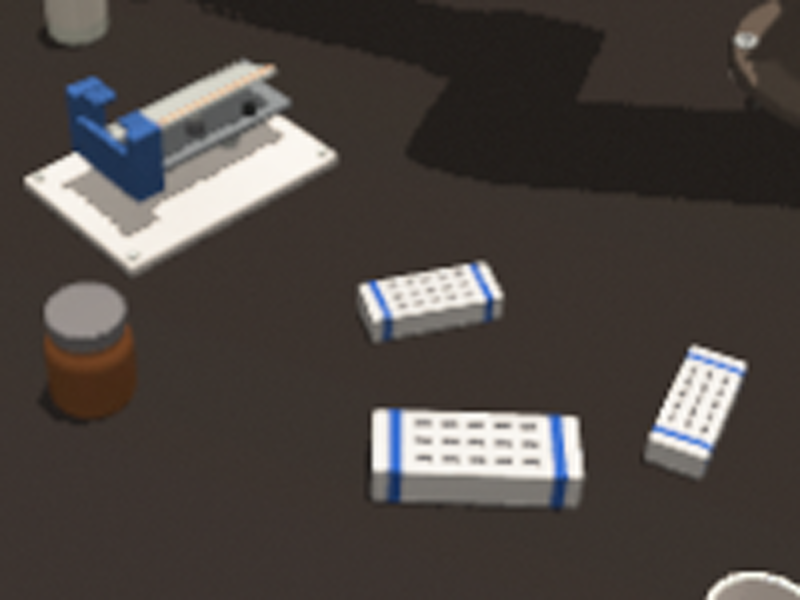

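Candidates for the cassette in the top view are (183,198), (228,218) and (170,247). The one at (183,198) is clearly the largest in both crops, so I choose it. The dock is at (300,194), with its claws at the top of the picture (far from the robot). Next I fit the poses.

```bash
cat > h.py <<'E'
import numpy as np,cv2
from scipy.optimize import minimize,least_squares
from station import arm
P={n:arm.camera_params(n) for n in("scene","top")}
def proj(n,X):
    p=P[n];T=np.linalg.inv(p["pose"]);X=np.atleast_2d(X);c=X@T[:3,:3].T+T[:3,3]
    s=c[:,:2]/c[:,2:];r2=(s**2).sum(1,keepdims=True);s=s*(1+p["k1"]*r2)
    f=192/np.tan(np.radians(p["vertical_fov"]/2));return s*f+[p["cx"],p["cy"]]
def box(x,y,yaw,z,L,W,H):
    c,s=np.cos(yaw),np.sin(yaw)
    return np.array([[x+c*a*L/2-s*b*W/2,y+s*a*L/2+c*b*W/2,z+h] for a in(-1,1) for b in(-1,1) for h in(0,H)])
def sil(n,pts,S=8):
    m=np.zeros((384,512),np.uint8)
    h=cv2.convexHull(proj(n,pts).astype(np.float32)).reshape(-1,2)
    lo=h.min(0).astype(int)-2;sz=h.max(0).astype(int)+3-lo
    b=np.zeros((sz[1]*S,sz[0]*S),np.uint8);cv2.fillPoly(b,[np.round((h-lo+.5)*S-.5).astype(np.int32)],255)
    o=np.zeros((384,512));o[lo[1]:lo[1]+sz[1],lo[0]:lo[0]+sz[0]]=cv2.resize(b,tuple(int(v) for v in sz),interpolation=cv2.INTER_AREA)/255.
    return o
def fitbox(masks,x0,z,L,W,H):
    f=lambda v:sum(np.abs(sil(n,box(*v,z,L,W,H))-m).sum()/m.sum() for n,m in masks.items())
    best=minimize(f,x0,method="Nelder-Mead",options=dict(initial_simplex=np.array([x0,np.add(x0,[.02,0,0]),np.add(x0,[0,.02,0]),np.add(x0,[0,0,.2])]),xatol=1e-5,fatol=1e-5))
    return best.x,best.fun
def unproj(n,u,z):
    return least_squares(lambda v:(proj(n,[[v[0],v[1],z]])[0]-u),[.5,0]).x
E
python3 - <<'E'
from h import *
img={n:cv2.imread(f"pics/{n}0.png") for n in P}
def mk(n,seed):
    g=img[n].max(2);m=(g>90).astype(np.uint8);k,l=cv2.connectedComponents(m);m=l==l[seed[1],seed[0]];
    mm=np.clip((g.astype(float)-55)/ (np.percentile(g[m],20)-55),0,1)*cv2.dilate(m.astype(np.uint8),np.ones((3,3)));return mm
ms={"top":mk("top",(183,198)),"scene":mk("scene",(299,244))}
print([m.sum() for m in ms.values()])
x0=np.r_[unproj("top",[183,198],.032),0]
for sub in(ms,{"top":ms["top"]},{"scene":ms["scene"]}):
    print(min((fitbox(sub,np.r_[x0[:2],y],0,.14,.056,.032) for y in(-.6,.6)),key=lambda r:r[1]))
# dock base
tp=np.array([[492,145],[661,117],[707,368],[537,400]])/4+[150,130]-.4
sp=np.array([[25,180],[337,155],[133,268]])/4+[180,130]-.4
def res(v):
    b=box(v[0],v[1],v[2],0,.22,.15,.012)
    t=b[1::2]  # (-,-),(-,+),(+,-),(+,+)
    # top image: up = +x world, right=-y
    return np.r_[(proj("top",t[[3,2,0,1]])-tp).ravel(),(proj("scene",t[[2,1]])-0).ravel()*0, (proj("scene",t[[2]])-sp[0]).ravel(),(proj("scene",t[[0]])-0).ravel()*0,(proj("scene",t[[3]])-sp[2]).ravel(),(proj("scene",t[[1]])-sp[1]).ravel()]
r=least_squares(res,[.55,-.1,0]);print(r.x,np.round(r.fun,1))
for n,u,z in(("top",[376,200],.07),("top",[245,141],.08),("top",[113,210],.06)):print(unproj(n,u,z))
E
```

```text
[np.float64(770.9922720247296), np.float64(1192.8382352941176)]
(array([ 0.59041591,  0.21413159, -0.58600612]), np.float64(0.12730501741848915))
(array([ 0.59217818,  0.21359436, -0.58834952]), np.float64(0.06364898992281262))
(array([ 0.58907763,  0.21339784, -0.57980438]), np.float64(0.04692794825325986))
[ 0.60858965 -0.18035982  0.18307859] [-1.   0.4 -0.3 -0.2  0.3  0.2 -0.6  0.   0.   0.   0.   0.  -0.7 -0.9
  0.   0.  -0.6 -0.4  0.2 -0.6]
[ 0.58618396 -0.42416275]
[0.77577324 0.00431996]
[0.54872417 0.43602675]
```

```bash
python3 - <<'E'
from h import *
img={n:cv2.imread(f"pics/{n}0.png") for n in P}
g=img["top"].max(2);m=(g>90).astype(np.uint8);k,l=cv2.connectedComponents(m);m=(l==l[200,285]).astype(np.uint8)
c,_=cv2.findContours(m,0,1);f=np.zeros_like(m);cv2.drawContours(f,c,-1,1,-1)
gg=np.clip((g.astype(float)-55)/(190-55),0,1);mm=np.maximum(cv2.erode(f,np.ones((3,3))),gg*cv2.dilate(f,np.ones((3,3))))
d,e=fitbox({"top":mm},np.array([.6086,-.1804,.183]),0,.22,.15,.012);print(d,e)
D=np.array([.6086,-.1804,.183])
def dk(D,x,y,z):
    c,s=np.cos(D[2]),np.sin(D[2]);return [D[0]+c*x-s*y,D[1]+s*x+c*y,z]
for n,(x0,y0,w,hh) in {"scene":(180,130,90,75),"top":(260,145,80,100)}.items():
    tiles=[]
    for h in(0,.018,.036):
        o=cv2.resize(img[n][y0:y0+hh,x0:x0+w],None,fx=6 if n=="scene" else 4,fy=6 if n=="scene" else 4,interpolation=cv2.INTER_CUBIC);k=6 if n=="scene" else 4
        for D_,col in((D,(0,255,0)),(d,(0,0,255))):
            def poly(P3):
                q=((proj(n,[dk(D_,*p) for p in P3])-[x0,y0]+.5)*k).astype(int);cv2.polylines(o,[q],True,col,1)
            poly([(a,b,.012) for a,b in((-.11,-.075),(.11,-.075),(.11,.075),(-.11,.075))])
            for s in(-1,1):
                for z in(.084,.078):poly([(a,s*b,z+h) for a,b in((.05,.014),(.07,.014),(.07,.038),(.05,.038))])
            poly([(-.086,-.027,.044+h),(.066,-.027,.044+h),(.066,.027,.066+h-.002),(-.086,.027,.066+h-.002)])
        tiles.append(o)
    t=np.hstack(tiles) if n=="top" else np.vstack(tiles[:]) 
    cv2.imwrite(f"pics/ov_{n}.png",cv2.resize(np.hstack(tiles),None,fx=.5,fy=.5) if 0 else (np.hstack(tiles)[:, :]))
    print(np.hstack(tiles).shape)
E
python3 - <<'E'
import cv2
a=cv2.imread("pics/ov_scene.png");w=a.shape[1]//3
for i in range(3):pass
import numpy as np
cv2.imwrite("pics/ov_s2.png",np.hstack([a[:,:w][:,:400],a[:,w:2*w][:,:400]])) 
cv2.imwrite("pics/ov_s3.png",a[:,2*w:])
b=cv2.imread("pics/ov_top.png");print(b.shape);cv2.imwrite("pics/ov_t2.png",b[:,:640])
E
```

```text
[ 0.60911199 -0.18126477  0.17811771] 0.023489148067357458
(450, 1620, 3)
(400, 960, 3)
(400, 960, 3)
```

View pics/ov_s2.png

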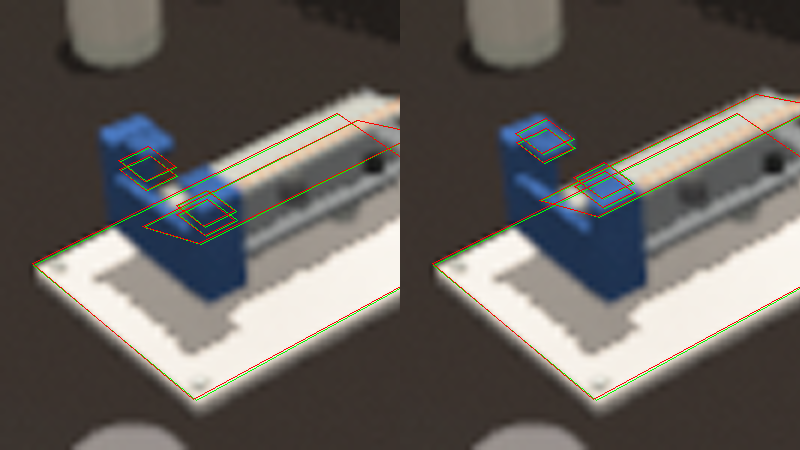

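View pics/ov_s3.png

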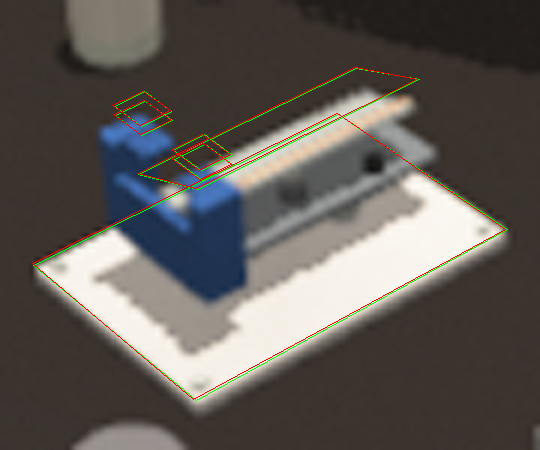

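View pics/ov_t2.png

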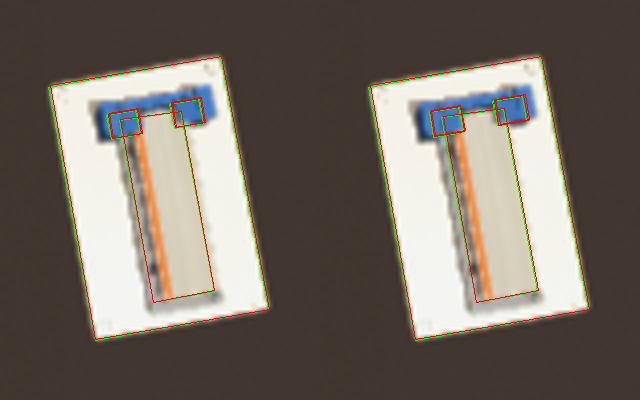

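```bash
python3 -m inch '[[[0.09,0.21,0,0,0,0.035],[0.18,0.42,0,0,0,0.07],[0.27,0.64,0,0,0,0.105],[0.36,0.85,0,0,0,0.14]]]' 87 40
python3 -m inch '[[[0.09,0.21,0,0,0,0.035],[0.18,0.42,0,0,0,0.07],[0.27,0.64,0,0,0,0.105],[0.36,0.85,0,0,0,0.14]]]'
python3 -m inch '[[[0.09,0.21,0,0,0,0.035],[0.18,0.42,0,0,0,0.07],[0.27,0.64,0,0,0,0.105],[0.36,0.85,0,0,0,0.14]]]'
```

```text
t: 1.3
eef_pos: [0.3043, -0.4625, 0.4048]
ee_rot: [-3.141, 0.0, -2.347]
force: [0.2, -0.3, 1.1]
width: 0.087
t: 1.8
eef_pos: [0.3762, -0.2924, 0.405]
ee_rot: [-3.141, 0.0, -1.908]
force: [1.0, -0.2, -0.1]
width: 0.0869
t: 2.3
eef_pos: [0.4482, -0.1224, 0.4051]
ee_rot: [-3.141, -0.0, -1.467]
force: [0.6, -0.4, 0.1]
width: 0.0868
```

```bash
python3 -m inch '[[[0.09,0.21,0,0,0,0.035],[0.18,0.42,0,0,0,0.07],[0.27,0.64,0,0,0,0.105],[0.36,0.84,0,0,0,0.14]]]'
python3 -m inch '[[[0.09,0.21,-0.1,0,0,0.035],[0.18,0.42,-0.2,0,0,0.07],[0.27,0.64,-0.35,0,0,0.105],[0.355,0.84,-0.5,0,0,0.141],[0.355,0.84,-0.5,0,0,0.141]]]'
python3 - <<'E'
from h import *
s=arm.get_state();print(s["eef_pos"],s["ee_rot"])
for n in P:
    a=arm.grab_frame(n);cv2.imwrite(f"pics/{n}1.png",a)
a=cv2.imread("pics/top1.png")[140:290,130:280];b=cv2.imread("pics/scene1.png")[160:310,220:370]
cv2.imwrite("pics/c1.png",np.hstack([cv2.resize(v,(400,400),interpolation=2) for v in(a,b)]))
E
```

```text
t: 2.8
eef_pos: [0.5203, 0.0457, 0.405]
ee_rot: [-3.141, -0.0, -1.027]
force: [0.6, -1.2, 0.2]
width: 0.0867
t: 3.42
eef_pos: [0.591, 0.2143, 0.3011]
ee_rot: [3.137, 0.002, -0.585]
force: [-0.7, -0.7, -0.3]
width: 0.0869
[0.59104707 0.21429997 0.30114199] [ 3.13715592e+00  1.90926578e-03 -5.85325733e-01]
```

View pics/c1.png

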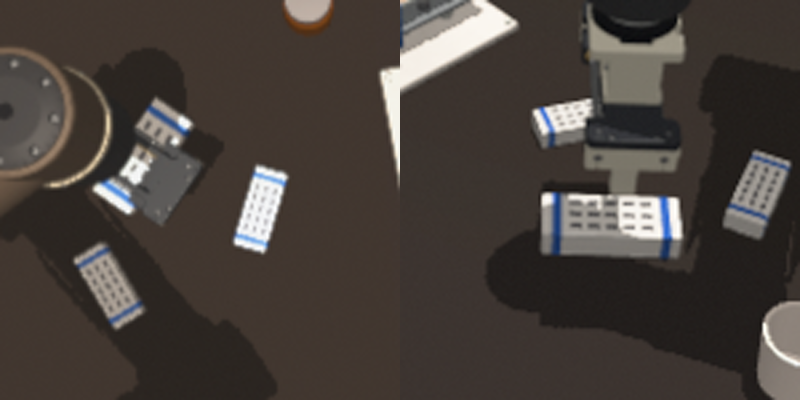

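The gripper sits squarely over the large cassette, which is at crop pixel (150,150) on the left and (610,225) on the right. Descending.

```bash
python3 -m inch '[[[0,0,-0.15,0,0,0],[0,0,-0.3,0,0,0],[0,0,-0.45,0,0,0],[0,0,-0.55,0,0,0],[0,0,-0.6,0,0,0],[0,0,-0.6,0,0,0]]]'
python3 -m inch '[[[0,0,0,0,0,0],[0,0,0,0,0,0],[0,0,0,0,0,0],[0,0,0,0,0,0],[0,0,0,0,0,0],[0,0,0,0,0,0]]]' 40 50
```

```text
t: 4.28
eef_pos: [0.591, 0.2116, 0.1852]
ee_rot: [-3.141, -0.0, -0.589]
force: [-0.7, 0.4, 1.2]
width: 0.087
t: 5.03
eef_pos: [0.5911, 0.2123, 0.185]
ee_rot: [-3.141, -0.0, -0.588]
force: [-1.3, 0.3, 5.1]
width: 0.0557
```

```bash
python3 -m inch '[[[0,0,0.1,0,0,0],[0,0,0.25,0,0,0],[0,0,0.4,0,0,0],[0,0,0.55,0,0,0],[0,0,0.7,0,0,0],[0,0,0.7,0,0,0]]]' 40 50
python3 - <<'E'
from h import *
s=arm.get_state();print(s["eef_pos"],s["ee_rot"],s["force"],s["moment"],s["width"])
for n in P:
    a=arm.grab_frame(n);cv2.imwrite(f"pics/{n}2.png",a)
a=cv2.imread("pics/top2.png")[140:290,130:280];b=cv2.imread("pics/scene2.png")[140:290,240:390]
cv2.imwrite("pics/c2.png",np.hstack([cv2.resize(v,(400,400),interpolation=2) for v in(a,b)]))
E
```

```text
t: 5.78
eef_pos: [0.5913, 0.2124, 0.3264]
ee_rot: [-3.138, -0.001, -0.588]
force: [-0.2, -0.7, -4.3]
width: 0.0557
[0.59128031 0.21235213 0.3264465 ] [-3.13832726e+00 -1.25123077e-03 -5.88434482e-01] [-0.20573959 -0.7155262  -4.2711119 ] [-0.01335954  0.13736496 -0.00242892] 0.055731206866171674
```

View pics/c2.png

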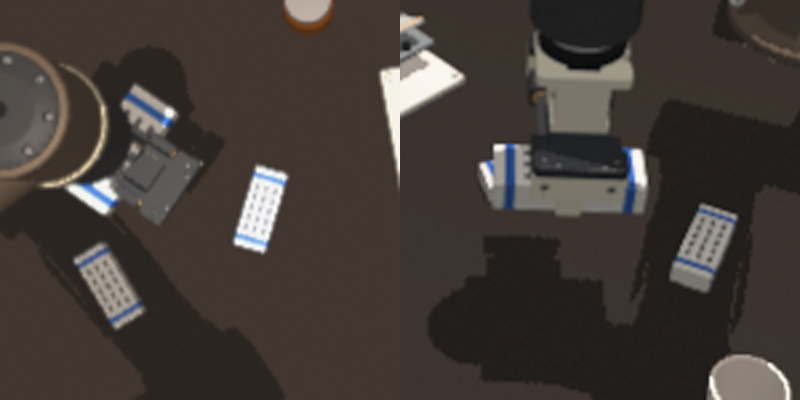

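```bash
python3 -m inch '[[[-0.013,-0.2,0,0,0,0.024],[-0.026,-0.4,0,0,0,0.049],[-0.04,-0.6,0,0,0,0.073],[-0.053,-0.8,0,0,0,0.098],[-0.066,-1.0,0,0,0,0.122]]]'
python3 -m inch '[[[-0.013,-0.2,0,0,0,0.024],[-0.026,-0.4,0,0,0,0.049],[-0.04,-0.6,0,0,0,0.073],[-0.053,-0.8,0,0,0,0.098],[-0.066,-1.0,0,0,0,0.122],[-0.066,-1.0,0,0,0,0.122],[-0.066,-1.0,0,0,0,0.122]]]'
python3 - <<'E'
from h import *
s=arm.get_state();print(s["eef_pos"],s["ee_rot"],s["force"],s["moment"],s["width"])
for n in P:
    a=arm.grab_frame(n);cv2.imwrite(f"pics/{n}3.png",a)
a=cv2.imread("pics/top3.png")[110:260,240:390];b=cv2.imread("pics/scene3.png")[80:230,160:310]
cv2.imwrite("pics/c3.png",np.hstack([cv2.resize(v,(400,400),interpolation=2) for v in(a,b)]))
E
```

```text
t: 6.5
eef_pos: [0.5769, 0.0108, 0.3226]
ee_rot: [3.14, 0.003, -0.203]
force: [-0.4, -0.1, -3.1]
width: 0.0557
t: 7.38
eef_pos: [0.564, -0.1879, 0.323]
ee_rot: [-3.141, 0.003, 0.176]
force: [0.2, 0.8, -2.5]
width: 0.0557
[ 0.56404252 -0.18790991  0.32301305] [-3.14067821e+00  2.59882344e-03  1.76448462e-01] [ 0.20215645  0.76643023 -2.48527494] [-0.07096124  0.09974214 -0.03001453] 0.05570832327819387
```

View pics/c3.png

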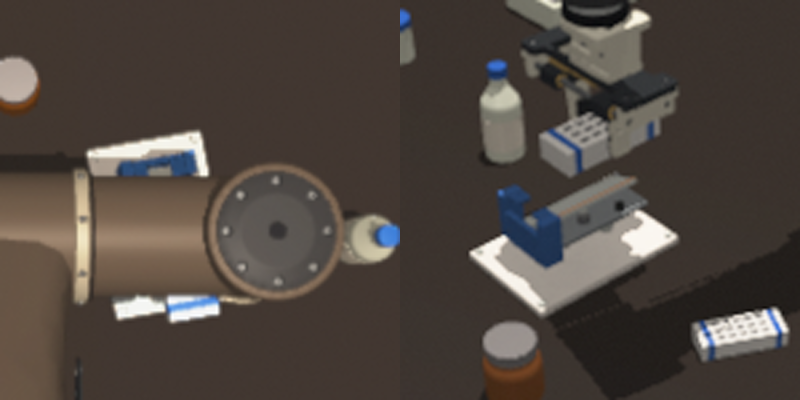

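```bash
python3 - <<'E'
from h import *
im=cv2.imread("pics/scene3.png");x0,y0=195,105
o=cv2.resize(im[y0:y0+75,x0:x0+75],None,fx=8,fy=8,interpolation=2)
b=box(.564,-.188,.177,.138,.14,.056,.032)
q=((proj("scene",b)-[x0,y0]+.5)*8).astype(int)
for i in range(8):
    for j in range(i):
        if bin(i^j).count("1")==1: cv2.line(o,tuple(map(int,q[i])),tuple(map(int,q[j])),(0,255,0),1)
cv2.imwrite("pics/ov3.png",o)
E
```

```text
(no output)
```

View pics/ov3.png

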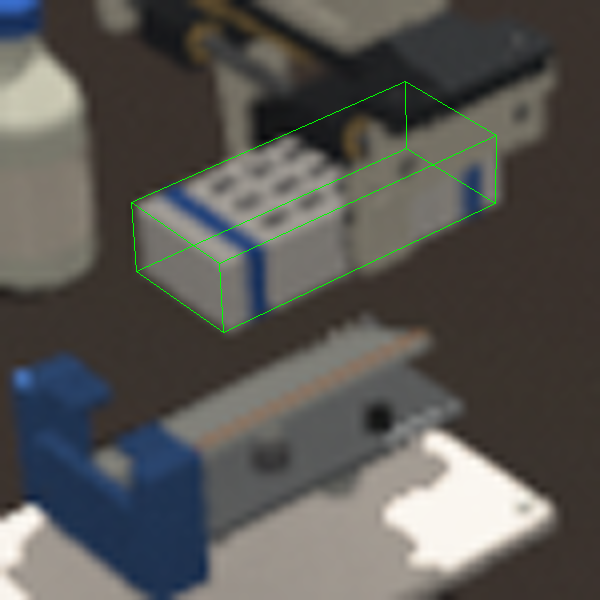

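```bash
python3 -m inch '[[[0,-0.005,-0.05,0,0,0.001],[0,-0.005,-0.1,0,0,0.001],[0,-0.005,-0.15,0,0,0.001],[0,-0.005,-0.15,0,0,0.001],[0,-0.005,-0.15,0,0,0.001]]]'
python3 -m inch '[[[0,0,-0.02,0,0,0],[0,0,-0.04,0,0,0],[0,0,-0.04,0,0,0],[0,0,-0.04,0,0,0]]]'
python3 -m inch '[[[0,0,-0.02,0,0,0],[0,0,-0.04,0,0,0],[0,0,-0.04,0,0,0],[0,0,-0.04,0,0,0]]]'
```

```text
t: 8.1
eef_pos: [0.5647, -0.1889, 0.2947]
ee_rot: [3.141, 0.0, 0.181]
force: [1.3, -0.6, -3.0]
width: 0.0558
t: 8.6
eef_pos: [0.5646, -0.1889, 0.2867]
ee_rot: [3.142, -0.0, 0.181]
force: [-0.2, -0.5, -2.6]
width: 0.0556
t: 9.1
eef_pos: [0.5646, -0.1889, 0.2786]
ee_rot: [3.142, 0.0, 0.181]
force: [-0.3, -0.1, -2.1]
width: 0.0555
```

```bash
python3 -m inch '[[[0,0,-0.01,0,0,0],[0,0,-0.02,0,0,0],[0,0,-0.02,0,0,0]]]'
python3 -m inch '[[[0,0,-0.01,0,0,0],[0,0,-0.02,0,0,0],[0,0,-0.02,0,0,0]]]'
python3 -m inch '[[[0,0,-0.01,0,0,0],[0,0,-0.02,0,0,0],[0,0,-0.02,0,0,0]]]'
```

```text
t: 9.48
eef_pos: [0.5645, -0.1889, 0.2744]
ee_rot: [-3.141, 0.0, 0.181]
force: [-0.2, 0.2, -3.1]
width: 0.0558
t: 9.85
eef_pos: [0.5645, -0.1889, 0.2704]
ee_rot: [-3.141, 0.0, 0.181]
force: [-0.2, -1.4, -2.7]
width: 0.0559
t: 10.22
eef_pos: [0.5649, -0.189, 0.2679]
ee_rot: [3.141, -0.001, 0.182]
force: [-3.1, 0.1, 8.3]
width: 0.0553
```

```bash
python3 -m inch '[[[0,0,-0.01,0,0,0],[0,0,-0.02,0,0,0],[0,0,-0.03,0,0,0],[0,0,-0.03,0,0,0]]]'
python3 -m inch '[[[0,0,-0.01,0,0,0],[0,0,-0.02,0,0,0],[0,0,-0.02,0,0,0]]]'
python3 -m inch '[[[0,0,-0.01,0,0,0],[0,0,-0.02,0,0,0],[0,0,-0.02,0,0,0]]]'
```

```text
t: 10.72
eef_pos: [0.5654, -0.1886, 0.2625]
ee_rot: [3.141, -0.003, 0.182]
force: [-2.5, 3.2, 9.9]
width: 0.0553
t: 11.1
eef_pos: [0.5655, -0.1886, 0.2585]
ee_rot: [3.141, -0.003, 0.182]
force: [-0.7, 3.3, 9.9]
width: 0.0557
t: 11.48
eef_pos: [0.5656, -0.1886, 0.2546]
ee_rot: [3.141, -0.004, 0.182]
force: [-0.6, 4.2, 10.9]
width: 0.0557
```

```bash
python3 -m inch '[[[0,0,-0.01,0,0,0],[0,0,-0.01,0,0,0]]]'
python3 -m inch '[[[0,0,-0.01,0,0,0],[0,0,-0.01,0,0,0]]]'
python3 -m inch '[[[0,0,-0.005,0,0,0],[0,0,-0.005,0,0,0]]]'
```

```text
t: 11.72
eef_pos: [0.5657, -0.1886, 0.2526]
ee_rot: [3.141, -0.004, 0.182]
force: [-1.4, 3.5, 10.5]
width: 0.056
t: 11.98
eef_pos: [0.5657, -0.1886, 0.2507]
ee_rot: [3.14, -0.004, 0.182]
force: [-1.8, 2.9, 11.2]
width: 0.0557
t: 12.22
eef_pos: [0.5657, -0.1886, 0.2497]
ee_rot: [3.14, -0.004, 0.182]
force: [-0.9, 3.9, 10.7]
width: 0.0553
```

```bash
python3 -m inch '[[[0,0,-0.005,0,0,0],[0,0,-0.005,0,0,0]]]'
python3 -m inch '[[[0,0,-0.005,0,0,0],[0,0,-0.005,0,0,0]]]'
python3 -m inch '[[[0,0,-0.005,0,0,0],[0,0,-0.005,0,0,0]]]'
```

```text
t: 12.48
eef_pos: [0.5657, -0.1886, 0.2487]
ee_rot: [3.14, -0.004, 0.182]
force: [-0.3, 4.3, 10.2]
width: 0.0558
t: 12.72
eef_pos: [0.5657, -0.1886, 0.2478]
ee_rot: [3.14, -0.004, 0.182]
force: [-1.4, 4.1, 11.1]
width: 0.056
t: 12.98
eef_pos: [0.5658, -0.1886, 0.247]
ee_rot: [3.14, -0.004, 0.182]
force: [-2.0, 4.3, 11.8]
width: 0.0556
```

```bash
python3 -m inch '[[[0,0,-0.005,0,0,0],[0,0,-0.005,0,0,0]]]'
python3 -m inch '[[[0,0,-0.005,0,0,0],[0,0,-0.005,0,0,0]]]'
python3 - <<'E'
from h import *
s=arm.get_state();print(s["eef_pos"],s["ee_rot"],s["force"],s["moment"])
im=arm.grab_frame("scene");cv2.imwrite("pics/scene4.png",im);x0,y0=185,120
o=cv2.resize(im[y0:y0+75,x0:x0+90],None,fx=8,fy=8,interpolation=2)
p=s["eef_pos"];b=box(p[0],p[1],s["ee_rot"][2],p[2]-.185,.14,.056,.032)
q=((proj("scene",b)-[x0,y0]+.5)*8).astype(int)
cv2.imwrite("pics/raw4.png",o)
for i in range(8):
    for j in range(i):
        if bin(i^j).count("1")==1: cv2.line(o,tuple(map(int,q[i])),tuple(map(int,q[j])),(0,255,0),1)
cv2.imwrite("pics/ov4.png",o)
E
```

```text
t: 13.22
eef_pos: [0.5657, -0.1886, 0.2469]
ee_rot: [3.14, -0.004, 0.182]
force: [-5.0, 5.2, 20.0]
width: 0.0558
t: 13.48
eef_pos: [0.5657, -0.1886, 0.2468]
ee_rot: [3.14, -0.005, 0.183]
force: [-7.2, 7.9, 26.7]
width: 0.0557
[ 0.56565892 -0.18859263  0.24682385] [ 3.13986064 -0.00462486  0.18276233] [-7.24156539  7.85380828 26.65908562] [2.84499989 2.96159221 0.0178848 ]
```

View pics/ov4.png

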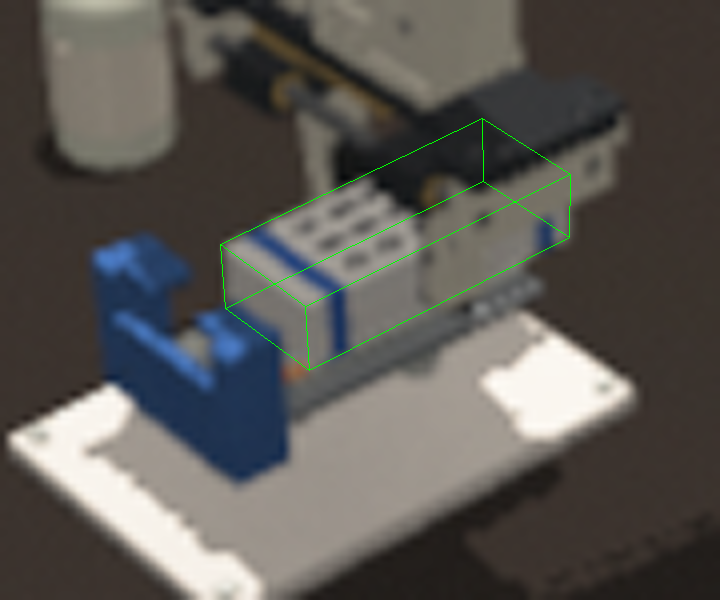

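```bash
python3 -m inch '[[[0,0,0.004,0,0,0],[0,0,0.004,0,0,0],[0,0,0.004,0,0,0]]]'
python3 -m inch '[[[0.01,0.002,0,0,0,0],[0.03,0.0055,0,0,0,0],[0.05,0.009,0,0,0,0],[0.05,0.009,0,0,0,0]]]'
```

```text
t: 13.9
eef_pos: [0.5657, -0.1886, 0.2469]
ee_rot: [3.14, -0.004, 0.183]
force: [-5.0, 6.6, 21.9]
width: 0.0558
t: 14.4
eef_pos: [0.5754, -0.1877, 0.2469]
ee_rot: [3.139, -0.003, 0.183]
force: [-6.2, -0.1, 21.0]
width: 0.0558
```

```bash
python3 -m inch '[[[0.02,0.0036,0,0,0,0],[0.04,0.0072,0,0,0,0],[0.05,0.009,0,0,0,0],[0.05,0.009,0,0,0,0]]]'
python3 -m inch '[[[0.015,0.0027,0,0,0,0],[0.03,0.0054,0,0,0,0],[0.03,0.0054,0,0,0,0]]]'
```

```text
t: 14.9
eef_pos: [0.5852, -0.186, 0.2469]
ee_rot: [3.139, -0.003, 0.182]
force: [-6.1, -1.9, 20.7]
width: 0.0559
t: 15.28
eef_pos: [0.5913, -0.1849, 0.247]
ee_rot: [3.139, -0.003, 0.182]
force: [-5.6, -1.6, 19.6]
width: 0.0558
```

```bash
python3 -m inch '[[[0.015,0.0027,0,0,0,0],[0.03,0.0054,0,0,0,0],[0.03,0.0054,0,0,0,0]]]'
python3 - <<'E'
from h import *
s=arm.get_state();print(s["eef_pos"],s["force"],s["moment"])
im=arm.grab_frame("scene");cv2.imwrite("pics/scene5.png",im);x0,y0=185,120
cv2.imwrite("pics/raw5.png",cv2.resize(im[y0:y0+75,x0:x0+90],None,fx=8,fy=8,interpolation=2))
E
```

```text
t: 15.65
eef_pos: [0.5973, -0.1838, 0.247]
ee_rot: [3.139, -0.003, 0.182]
force: [-5.6, -0.9, 19.6]
width: 0.0562
[ 0.59728198 -0.18380072  0.24699273] [-5.60385603 -0.86754759 19.6177392 ] [-0.06830087  2.55633424  0.07370099]
```

View pics/raw5.png

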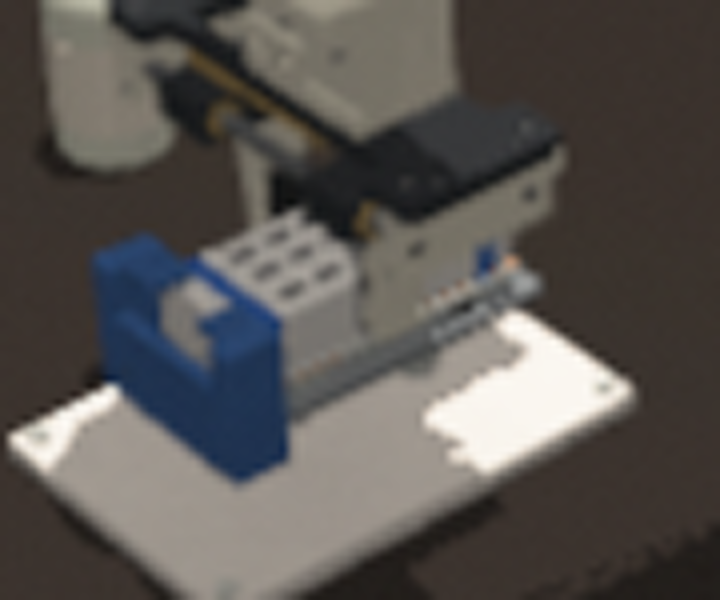

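The nose has passed under both claws (around pixel (210,290) in the crop), and nothing is jammed. Continuing to the stop.

```bash
python3 -m inch '[[[0.015,0.0027,0,0,0,0],[0.03,0.0054,0,0,0,0],[0.03,0.0054,0,0,0,0]]]'
python3 -m inch '[[[0.01,0.0018,0,0,0,0],[0.015,0.0027,0,0,0,0],[0.015,0.0027,0,0,0,0]]]'
```

```text
t: 16.08
eef_pos: [0.6033, -0.1828, 0.247]
ee_rot: [3.139, -0.003, 0.182]
force: [-5.6, -1.8, 19.1]
width: 0.0558
t: 16.45
eef_pos: [0.606, -0.1823, 0.2469]
ee_rot: [3.139, -0.002, 0.182]
force: [-6.0, -1.6, 19.7]
width: 0.0558
```

```bash
python3 -m inch '[[[0.005,0.0009,0,0,0,0],[0.005,0.0009,0,0,0,0],[0.005,0.0009,0,0,0,0]]]'
python3 -m inch '[[[0.005,0.0009,0,0,0,0],[0.005,0.0009,0,0,0,0],[0.005,0.0009,0,0,0,0]]]'
python3 -m inch '[[[0.005,0.0009,0,0,0,0],[0.005,0.0009,0,0,0,0],[0.005,0.0009,0,0,0,0]]]'
```

```text
t: 16.82
eef_pos: [0.607, -0.1821, 0.247]
ee_rot: [3.139, -0.002, 0.182]
force: [-6.4, -1.1, 20.9]
width: 0.056
t: 17.2
eef_pos: [0.608, -0.1819, 0.247]
ee_rot: [3.139, -0.002, 0.182]
force: [-5.8, -0.9, 19.5]
width: 0.0558
t: 17.58
eef_pos: [0.609, -0.1817, 0.247]
ee_rot: [3.139, -0.002, 0.182]
force: [-6.9, -1.5, 19.8]
width: 0.0558
```

```bash
python3 -m inch '[[[0.005,0.0009,0,0,0,0],[0.005,0.0009,0,0,0,0],[0.005,0.0009,0,0,0,0]]]'
python3 -m inch '[[[0.005,0.0009,0,0,0,0],[0.005,0.0009,0,0,0,0],[0.005,0.0009,0,0,0,0]]]'
```

```text
t: 17.95
eef_pos: [0.61, -0.1815, 0.247]
ee_rot: [3.139, -0.002, 0.182]
force: [-6.8, -1.1, 20.4]
width: 0.0557
t: 18.32
eef_pos: [0.6103, -0.1815, 0.2469]
ee_rot: [3.139, -0.001, 0.182]
force: [-9.2, -0.6, 21.5]
width: 0.0556
```

```bash
python3 -m inch '[[[0.005,0.0009,0,0,0,0],[0.005,0.0009,0,0,0,0],[0.005,0.0009,0,0,0,0]]]'
python3 - <<'E'
from h import *
im=arm.grab_frame("scene");cv2.imwrite("pics/scene6.png",im);x0,y0=185,120
cv2.imwrite("pics/raw6.png",cv2.resize(im[y0:y0+75,x0:x0+90],None,fx=8,fy=8,interpolation=2))
E
```

```text
t: 18.7
eef_pos: [0.6106, -0.1815, 0.2469]
ee_rot: [3.14, 0.001, 0.182]
force: [-12.3, -2.3, 23.5]
width: 0.0555
```

View pics/raw6.png

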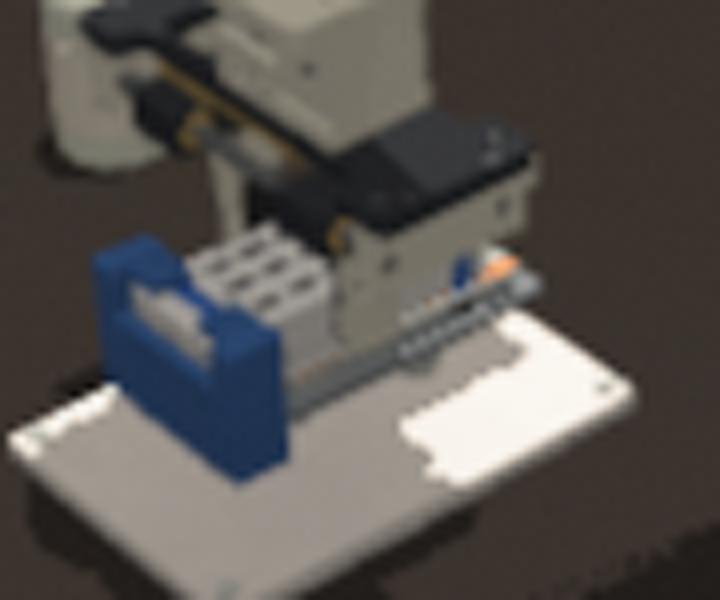

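```bash
python3 -m inch '[[[-0.002,0,0.003,0,0,0],[-0.003,-0.0005,0.006,0,0,0],[-0.003,-0.0005,0.006,0,0,0]]]'
python3 -m inch '[[[0,0,0,0,0,0],[0,0,0,0,0,0],[0,0,0,0,0,0],[0,0,0,0,0,0],[0,0,0,0,0,0],[0,0,0,0,0,0]]]' 84 20
```

```text
t: 19.12
eef_pos: [0.6105, -0.1815, 0.247]
ee_rot: [3.14, 0.0, 0.182]
force: [-7.6, -2.6, 15.0]
width: 0.0558
t: 19.88
eef_pos: [0.611, -0.1805, 0.2446]
ee_rot: [-3.142, 0.0, 0.181]
force: [0.7, 0.3, 0.0]
width: 0.0839
```

Released, with about 0 N on the tool. Moving straight up and clear.

```bash
python3 -m inch '[[[0,0,0.05,0,0,0],[0,0,0.15,0,0,0],[0,0,0.35,0,0,0],[0,0,0.6,0,0,0],[0,0,0.8,0,0,0]]]'
python3 -m inch '[[[-0.1,0.2,0,0,0,0],[-0.2,0.45,0,0,0,0],[-0.3,0.7,0,0,0,0],[-0.4,0.95,0,0,0,0],[-0.4,0.95,0,0,0,0]]]'
python3 -m inch '[[[-0.05,0.2,0,0,0,0],[-0.1,0.45,0,0,0,0],[-0.1,0.7,0,0,0,0],[-0.1,0.95,0,0,0,0],[-0.1,0.95,0,0,0,0]]]'
python3 - <<'E'
from h import *
for n in P: cv2.imwrite(f"pics/{n}7.png",arm.grab_frame(n))
a=cv2.imread("pics/top7.png")[150:240,265:340];b=cv2.imread("pics/scene7.png")[120:195,185:275]
cv2.imwrite("pics/c7.png",np.hstack([cv2.resize(a,(375,450),interpolation=2),cv2.resize(b,(420,450),interpolation=2)]))
cv2.imwrite("pics/b7.png",cv2.resize(b,None,fx=8,fy=8,interpolation=2))
E
```

```text
t: 20.5
eef_pos: [0.6109, -0.1806, 0.4078]
ee_rot: [3.141, -0.002, 0.181]
force: [1.2, -0.2, -0.5]
width: 0.084
t: 21.12
eef_pos: [0.5297, 0.012, 0.4061]
ee_rot: [-3.141, -0.002, 0.185]
force: [0.4, -0.4, 0.4]
width: 0.0836
t: 21.75
eef_pos: [0.5113, 0.2018, 0.4049]
ee_rot: [-3.141, -0.001, 0.184]
force: [0.7, 0.2, 0.9]
width: 0.084
```

View pics/c7.png

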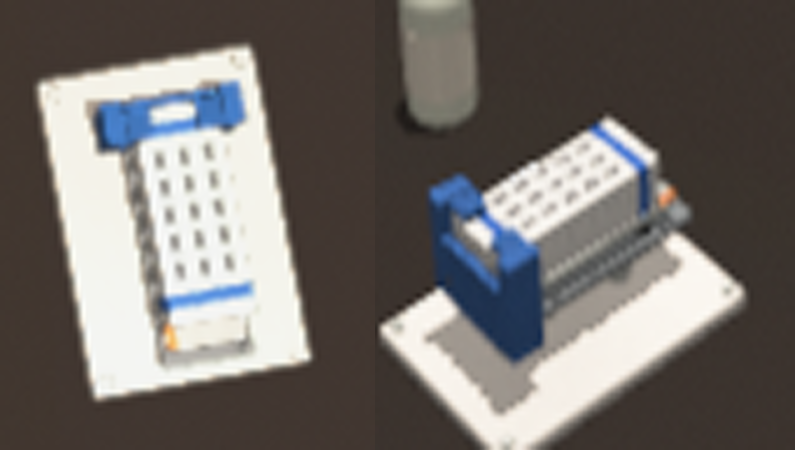

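View pics/b7.png

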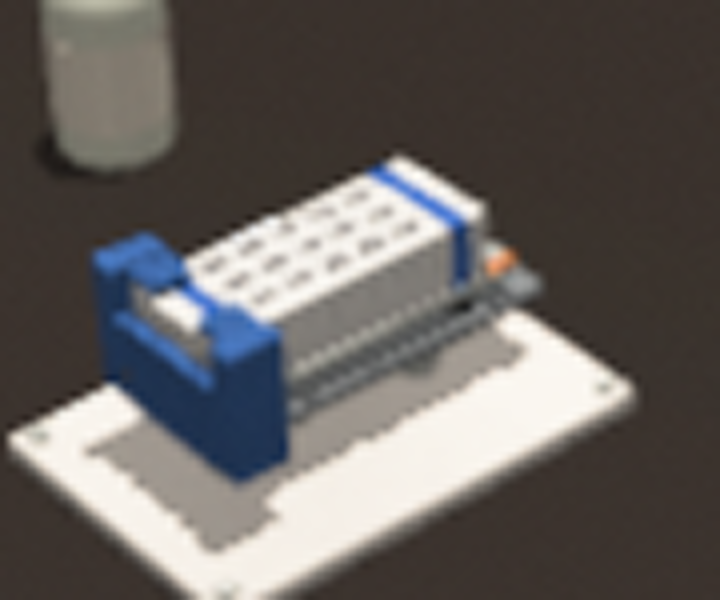

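```bash
python3 - <<'E'
from h import *
for n in P:
    x0,y0=(185,120) if n=="scene" else (265,150)
    k=8 if n=="scene" else 6
    im=cv2.imread(f"pics/{n}7.png")
    o=cv2.resize(im[y0:y0+(75 if n=="scene" else 90),x0:x0+90],None,fx=k,fy=k,interpolation=2)
    b=box(.6092,-.1812,.18,.0635,.14,.056,.032)
    q=((proj(n,b)-[x0,y0]+.5)*k).astype(int)
    for i in range(8):
        for j in range(i):
            if bin(i^j).count("1")==1: cv2.line(o,tuple(map(int,q[i])),tuple(map(int,q[j])),(0,255,0),1)
    cv2.imwrite(f"pics/ov7{n}.png",o)
E
```

```text
(no output)
```

View pics/ov7top.png

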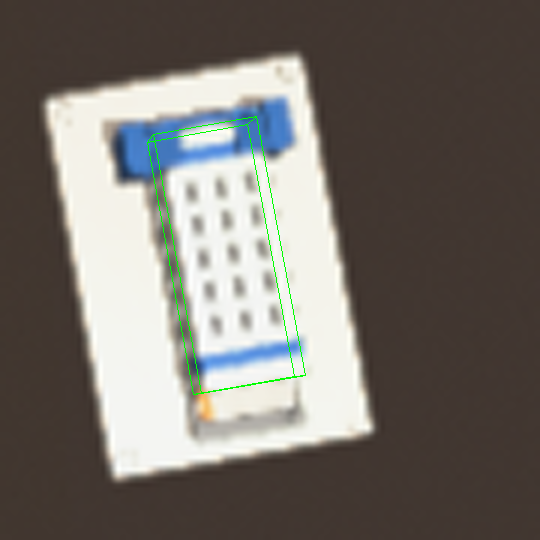

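View pics/ov7scene.png

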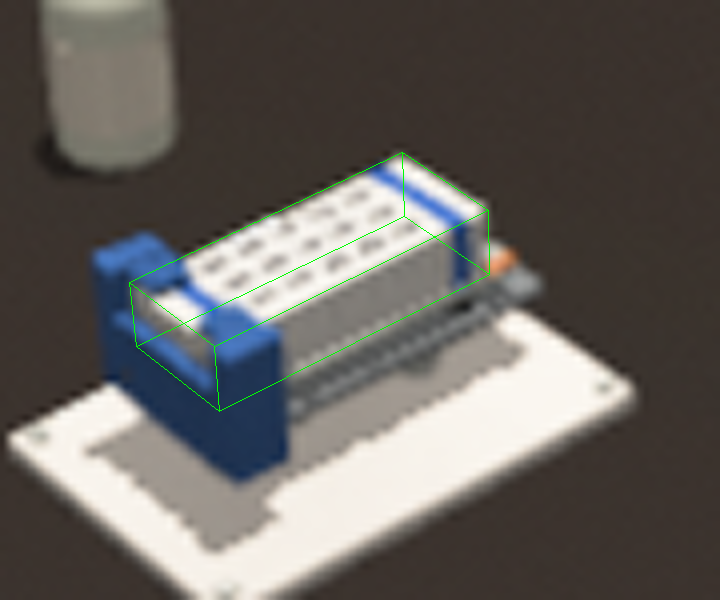

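The cassette matches the home pose to within about a pixel in the scene view, and it sits under both claws. Handing in.

```bash
python3 -c "
from station import arm
print(arm.job_done(), arm.get_state()['t'])"
```

```text
the job is handed in; nothing more can be done
the job is handed in; nothing more can be done
```

I picked up the largest cassette and pressed the plate down until the force rose sharply at its hard stop, which puts the head about 18 mm above its lowest setting. I then slid the cassette under both claws at about 23 N down until it met the end stop, let go and moved the arm clear. I handed in at about 22 s of the 69 s allowed; the interface gave no verdict.

- **Forces:** The highest was about 31 N, briefly, while feeling for the level position. That is my estimate from the wrist reading, below the 40 N limit.
- **Final position:** In the scene view the cassette matches the home pose to under a pixel. It is square to the dock, under both claws, and the plate looks held down.
- **One disagreement:** The top view puts the cassette about 2 to 3 mm to the -y side of the dock's centre line. About 1 mm of that is the small tilt left in the plate, and the rest is within the 6 mm allowance.
- **Not checked by measurement:** I did not measure the plate's final angle, and I did not re-measure the bottle, jar or cup, though I never felt any contact with them.

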